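Shingle coated finish plates on a viewing stand

TASK

Lay the three coated sample plates on the sloping viewing stand for inspection, overlapping like roof slates and working upwards: blue first on the lowest line, then yellow on the middle line lapping over blue, then white on the top line lapping over yellow. Each plate's lower edge must lie on its line, with the plate square to the lines, centred in the lane and resting flush on what is beneath it; set the plates down without dropping them, let go, and leave everything else on the bench where it is.

Things in the scene. Friction and masses are not known exactly. Their poses are not given: they have to be found in the camera images.
- blue_mid (a point): Centre of the blue plate: a flat rectangular coated plate 90 (x, length) x 56 (y, width) x 5 mm (z, thickness), 65 g; both ends alike. The point is at mid length, mid width, mid thickness. It starts lying flat on the mat (its underside 3 mm above the table).
- yellow_mid (a point): Centre of the yellow plate: a flat rectangular coated plate 90 (x, length) x 56 (y, width) x 5 mm (z, thickness), 65 g; both ends alike. The point is at mid length, mid width, mid thickness. It starts lying flat on the mat (its underside 3 mm above the table).
- white_mid (a point): Centre of the white plate: a flat rectangular coated plate 90 (x, length) x 56 (y, width) x 5 mm (z, thickness), 65 g; both ends alike. The point is at mid length, mid width, mid thickness. It starts lying flat on the mat (its underside 3 mm above the table).
- line_low (a point): Point on the deck's centre line at the LOWEST exposure line (black, painted on top of the aluminium starter strip); the point is in the bare deck plane, 9 mm under the strip's top, 22 mm above the table. Axes: x straight up the slope, y across it (along the line), z square out of the deck. The strip is 9 mm high, 14 mm wide, across the whole deck, and holds up the blue plate's lower edge.
- line_mid (a point): Point on the deck's centre line, in the deck plane, at the MIDDLE exposure line (white), 50 mm up the slope from the lowest. Axes: x straight up the slope, y across it (along the line), z square out of the deck. The lines show on both sides of a 66 mm wide lane bounded by two long white lines.
- line_top (a point): Point on the deck's centre line, in the deck plane, at the TOP exposure line (white), 100 mm up the slope from the lowest. Axes: x straight up the slope, y across it (along the line), z square out of the deck.
- deck: Dark green flat deck of the stand, 150 mm wide, 214 mm long, 0.33 rad to level, low edge towards the robot. Origin and axes as line_low. A plate laid on its line leans on the plate (or strip) below, face to face, upper edge on the deck: 0.10 rad flatter than the deck (0.23 rad to level), its centre 45 mm up the slope from its line and 7 mm out of the deck plane.
- stand: Fixed grey stand under the deck; origin under its foot's centre at table height, x level, up the slope. It is on the left or right half of the table, turned up to 0.3 rad; the mat is on the other half. A light bar 200 mm wide crosses behind the deck's upper end: top 111 mm above the table, near edge at x = +120 mm; two posts under its ends, 75 mm either side of the centre line.
- mat: The fixed grey rubber sorting mat, 290 x 270 x 3 mm, origin under its centre; the plates, the mount and the loupe start on it.
- mount: Bystander, leave alone: black resin specimen mount, a puck 32 mm across, 22 mm high, standing in one of the four corners of the mat's layout. Origin at the centre of its underside.
- loupe: Bystander, leave alone: dark steel loupe, 26 mm across, 32 mm high, standing near the middle of the mat. Origin at the centre of its underside.
- rinse: Bystander, leave alone: white bottle with blue cap, 60 mm across, 150 mm high, at the back of the table. Origin at the centre of its underside.
- mug: Bystander, leave alone: blue mug, 80 mm across, 90 mm high, at the left. Origin at the centre of its underside.
- mouse: Bystander, leave alone: black computer mouse, 105 x 60 mm, 33 mm high, lying in front of the stand's low edge. Origin at the centre of its underside.
- driver: Bystander, leave alone: red-handled screwdriver lying at the right. Origin at the centre of its underside.
- jar: Bystander, leave alone: amber jar with black cap, 56 mm across, 70 mm high, at the right side. Origin at the centre of its underside.
Mind the look-alikes: they are no part of the job. Leave any red look-alike of the part that bears yellow_mid alone. Of the things that look like the part that bears blue_mid, the smaller one is meant.

How it is judged:
By the outcome, as a careful person would: the job done as asked, in the order asked, and still so for the second after the job is handed in, with the robot touching nothing.
It also fails if it takes over 72 s, if anything falls off the work surface, if the arm or the gripper's body presses on something with over 40 N, if the wrist force passes 120 N, or if a joint passes its speed limit or range.

ROBOT

A 7-joint arm with a two-finger parallel gripper is mounted at the origin on the work surface. World frame = base frame: x ahead of the robot, y to its left, z up, the work surface at z = 0. Lengths are in m, angles in rad, forces in N, time in s.
With the tool pointing down it reaches from about 0.4 to 0.875 m from the base axis. Payload 4.4 kg.
Tool frame: the origin (TCP) lies on the centre line of the jaws, within the pads' length; the fingertips stand 8 mm ahead of it and the grasp point (between the pads) lies 11 mm behind it (manip.tip_extent is the distance from the TCP to the fingertips, in m); z points along the fingers, y is the line along which they close (so a half turn about z gives the same grasp; the last joint's range is limited). The gripper opens to 85 mm and grips with 20 to 120 N. Pads are 22 mm wide; open, the fingers measure 114 mm over their backs; the gripper's body (76 mm by 85 mm) begins 54 mm behind the grasp point. The pads swing forward as they close: fully open they stand 13 mm farther back than shut.
Start: joints at [1.233, 0.628, 0.038, 1.517, -0.027, 0.996, -0.02], TCP at [0.175, -0.626, 0.239] pointing down, gripper open.
Joint ranges: [-3.06, 3.06], [-0.37, 2.12], [-1.25, 1.32], [0.18, 2.47], [-1.1, 4.24], [0.23, 1.98], [-2.94, 2.94]. Speed limits (rad/s): [2.57, 2.57, 3.14, 3.14, 3.14, 3.14, 3.14].

INTERFACE

Orientations are given as a unit quaternion [w, x, y, z].
In Python, from cell import manip, read_camera, find_in, cut_out, pinpoint gives the robot as it stands. The module is installed in compiled form; this text tells all that it offers.
- The arm moves only by the shell command python3 -m pendant 'ROWS' [FORCE]. ROWS is a JSON object of lists of equal length, an entry for each row: "grip": the gripper's target within -1 to 1 (fully open at 1, half-way at 0, shut at -1); "delta_pos": the shift along the tool's x, y, z in cm, a list of three; "dr": the turn, a rotation vector about the tool's x, y, z in rad, a list of three. In form: {"grip": [grip, ...], "delta_pos": [[x, y, z], ...], "dr": [[wx, wy, wz], ...]}. A call has 1 to 12 rows; each row shifts and turns the commanded pose from where the row before left it, along the tool's axes as they then stand; what a row does not reach is not made up. A row lasts 1/12 s, in which the tool goes at most 41.7 mm and 7.16 degrees, less where a joint would pass 70% of its speed; a pose out of reach is approached as far as the arm can. A call with a gripper value outside its range is refused whole. The fingers move at their own pace and stop on an object; FORCE is the grip in N (left out, the last holds). Time passes only in rows, so rows that do not move let the fingers close. It gives the time, the measured TCP pose, the force, the opening and the grip force at its end, in the units of the state.
- manip.state(): the state, without advancing time (a new reading comes with each control period).
- read_camera(name): name is "scene" or "top" or "wrist"; returns a dict with "img" (400x640x3 uint8, red, green, blue), "vertical_fov" (degrees; the focal length in pixels is half the picture's height over the tangent of half this angle, whatever the lens; pixels are square), "cx", "cy" (the principal point, pixels), "cam_to_world" (4x4, takes a point from camera to world coordinates); the wrist camera has in their place "tool_from_camera" (4x4, takes a point from camera to tool coordinates, whose origin is the TCP and whose axes are the flange's). Camera axes: x right, y down, z forward; pixel columns grow to the right and rows downward; lengths in m; the calibration is good to about 2 mm. A picture is of the moment at which its call begins: read the wrist's pose just before it. There is no depth.
- manip.sign_off(): hands the job in; it is judged then, once.
Trained networks look in the newest picture that a camera, given by its name, has taken for a name from the list of things; names that differ only in an ending like _2 or _b are one class to them, and where a whole thing is asked for, a point or a joint stands for the part that bears it (a point fixed in the world has none). Each returns a list of dicts, best first, with "conf" (0 to 1); they miss things now and then, are a little off and sometimes report something else, mostly with a low value. They report only what shows in the picture. A call takes as long as a camera call. They do not tell look-alikes from the thing itself.
- find_in(label, camera): "at" ([x, y, z] in m, in world coordinates, good to about 4 mm: the middle of the surface that is visible of it).
- cut_out(label, camera): "region" (400x640 bool, what is visible of it).
- pinpoint(label, camera): "at" ([x, y, z] in m, in world coordinates, good to about 4 mm: a listed point, or the origin of a listed thing).
The state is a dict: "time": time; "joints": joint angles; "dq": joint speeds; "effort": joint torques, N m; "tcp_pos": TCP position; "tool_rot": TCP orientation; "wrist_force": force on the tool from outside, world axes, zero at the start; "ft_torque": the same for the moment, N m; "gripper_width": finger opening in m; "finger_force": force on a finger pad.
Only numpy, scipy, OpenCV 4.12 (cv2) and the standard library are available. Lean on these libraries where they do the work, as an engineer would, in place of code of your own. Each camera call takes 0.05 s, during which the arm holds its last target. There are 200 camera calls.

## Working session

There is one attempt and no reset: what is moved stays moved. The work goes in short steps, Python scripts to look and compute and a shell command to move; the robot and the scene stay as the last step left them, time stands still between calls to the robot, and variables do not carry over. Pictures are saved under pics/ and viewed, at most 13 in all, crops included, and the job is handed in when it is done.

```bash
mkdir -p pics; python3 - <<'E'
from cell import *
import cv2,numpy as np
s=manip.state();print({k:np.round(v,3).tolist() for k,v in s.items()},manip.tip_extent)
for c in("top","scene"):
    r=read_camera(c);cv2.imwrite(f"pics/{c}1.png",r["img"][:,:,::-1]);print(c,r["vertical_fov"],r["cx"],r["cy"],np.round(r["cam_to_world"],3).tolist())
    for l in("blue_mid","yellow_mid","white_mid","line_low","line_mid","line_top","stand","mat","mount","loupe","mouse"):
        print(l,[(np.round(d["at"],3).tolist(),round(d["conf"],2)) for d in pinpoint(l,c)])
E
```

```text
{'time': 0.0, 'joints': [1.233, 0.629, 0.038, 1.518, -0.027, 0.996, -0.02], 'dq': [-0.002, 0.001, 0.0, 0.001, 0.001, 0.001, -0.0], 'effort': [0.001, -56.339, 1.226, -19.344, 0.011, 0.011, -0.0], 'tcp_pos': [0.174, -0.626, 0.238], 'tool_rot': [-0.001, 0.991, 0.135, -0.0], 'wrist_force': [0.822, -0.33, 0.541], 'ft_torque': [0.027, -0.015, 0.028], 'finger_force': 0.0, 'gripper_width': 0.085} 0.008
top 48.30035210642413 319.41776856572903 206.22740107277966 [[-0.037, -0.979, 0.201, 0.317], [-0.999, 0.037, -0.006, -0.013], [-0.001, -0.201, -0.98, 1.218], [0.0, 0.0, 0.0, 1.0]]
blue_mid [([0.825, -0.242, 0.007], 0.79), ([0.629, -0.251, 0.003], 0.61)]
yellow_mid [([0.486, -0.259, 0.007], 0.97), ([0.283, -0.264, 0.004], 0.7)]
white_mid [([0.636, -0.142, 0.012], 0.95), ([0.523, 0.202, 0.051], 0.38)]
line_low [([0.428, 0.195, 0.018], 0.95)]
line_mid []
line_top [([0.521, 0.205, 0.053], 0.95)]
stand [([0.525, 0.206, -0.003], 0.76)]
mat [([0.477, 0.202, 0.039], 0.44)]
mount [([0.497, -0.133, -0.0], 0.55)]
loupe [([0.567, -0.193, 0.007], 0.45)]
mouse [([0.362, 0.212, 0.004], 0.76), ([0.76, -0.016, -0.001], 0.6)]
scene 52.56059857779044 326.9361286298084 196.71558614782975 [[-0.59, 0.516, -0.621, 1.198], [0.807, 0.396, -0.437, 0.429], [0.02, -0.759, -0.65, 0.755], [0.0, 0.0, 0.0, 1.0]]
blue_mid [([0.825, -0.238, 0.004], 0.79), ([0.626, -0.255, 0.003], 0.77)]
yellow_mid [([0.483, -0.259, 0.007], 0.64), ([0.283, -0.265, 0.003], 0.55)]
white_mid []
line_low [([0.428, 0.192, 0.017], 0.58), ([0.499, -0.13, 0.007], 0.36)]
line_mid [([0.52, 0.208, 0.058], 0.73), ([0.475, 0.197, 0.04], 0.58)]
line_top [([0.522, 0.206, 0.053], 0.64)]
stand [([0.635, -0.138, 0.007], 0.39)]
mat [([0.564, -0.198, -0.003], 0.77)]
mount [([0.5, -0.129, 0.006], 0.46), ([0.52, 0.202, 0.001], 0.37)]
loupe [([0.563, -0.19, 0.004], 0.59)]
mouse [([0.358, 0.21, 0.001], 0.84)]
```

View pics/top1.png

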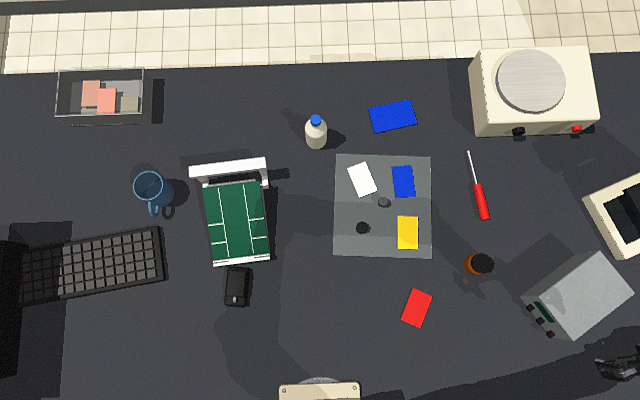

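View pics/scene1.png

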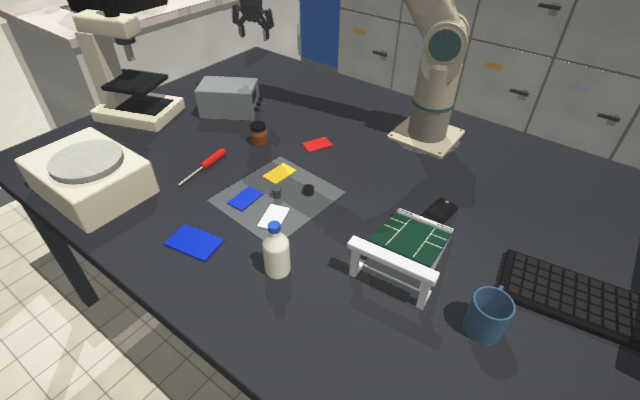

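Blue candidates in the top view: (403,181), on the mat and small, and (393,115), off the mat and larger. The smaller one on the mat is meant. Yellow is at (407,232); the red look-alike is at (417,308). White is at (361,179). The stand is on the left at (235,220).

```bash
cat > h.py <<'E'
from cell import manip, read_camera, find_in, cut_out, pinpoint
import numpy as np, cv2
from scipy.spatial.transform import Rotation as R
from scipy.optimize import least_squares
def q2R(q): return R.from_quat([q[1],q[2],q[3],q[0]]).as_matrix()
class Cam:
    def __init__(s,name):
        st=manip.state(); r=read_camera(name); s.img=r["img"]; s.f=200/np.tan(np.radians(r["vertical_fov"]/2)); s.c=np.array([r["cx"],r["cy"]])
        if name=="wrist":
            T=np.eye(4);T[:3,:3]=q2R(st["tool_rot"]);T[:3,3]=st["tcp_pos"];s.T=T@np.array(r["tool_from_camera"])
        else: s.T=np.array(r["cam_to_world"])
    def proj(s,P):
        p=(np.atleast_2d(P)-s.T[:3,3])@s.T[:3,:3]; return s.f*p[:,:2]/p[:,2:]+s.c
    def unproj(s,uv,z):
        d=np.c_[(np.atleast_2d(uv)-s.c)/s.f,np.ones(len(np.atleast_2d(uv)))]@s.T[:3,:3].T
        o=s.T[:3,3]; return o+d*((z-o[2])/d[:,2])[:,None]
    def save(s,n,crop=None,k=1):
        im=s.img[:,:,::-1]
        if crop: im=im[crop[1]:crop[3],crop[0]:crop[2]]
        cv2.imwrite(f"pics/{n}.png",cv2.resize(im,None,fx=k,fy=k,interpolation=cv2.INTER_CUBIC))
def mask(img,col):
    h,s,v=[a.astype(int) for a in cv2.split(cv2.cvtColor(img,cv2.COLOR_RGB2HSV))]
    return {"blue":(abs(h-117)<8)&(s>170)&(v>90),"yellow":(abs(h-24)<8)&(s>150)&(v>90),"white":(s<40)&(v>170),"green":(abs(h-77)<15)&(s>60)&(v>40)}[col]
def plate(cam,col,guess,z=0.008,zl=.09,zw=.056):
    "fit of the outline: contour of the colour blob nearest to the guess, taken to plane z"
    m=mask(cam.img,col).astype(np.uint8)
    cs=[c for c in cv2.findContours(m,cv2.RETR_EXTERNAL,cv2.CHAIN_APPROX_NONE)[0] if cv2.contourArea(c)>80]
    best=min(cs,key=lambda c:np.linalg.norm(cam.unproj(c[:,0].mean(0),z)[0,:2]-guess[:2]))
    w=cam.unproj(best[:,0],z)[:,:2]
    (c,(a,b),ang)=cv2.minAreaRect((w*1000).astype(np.float32))
    ang=np.radians(ang if a>b else ang+90); ang=(ang+np.pi/2)%np.pi-np.pi/2
    return np.array(c)/1000,sorted((a,b)),ang
def goal(pos,yaw,tilt=0.,n=None):
    "rows to bring TCP to pos; tool x along yaw; tilt: fingers lean forward"
    st=manip.state();R0=q2R(st["tool_rot"]);p=np.array(st["tcp_pos"])
    Rg=R.from_euler("z",yaw).as_matrix()@R.from_euler("y",-tilt).as_matrix()@np.diag([1.,-1,-1])
    w=R.from_matrix(R0.T@Rg).as_rotvec();t=R0.T@(np.array(pos)-p)*100
    n=n or int(max(np.ceil(np.linalg.norm(t)/4),np.ceil(np.linalg.norm(w)/.115),1))
    Rr=R.from_rotvec(w/n).as_matrix();A=sum(np.linalg.matrix_power(Rr,k) for k in range(n))
    print("n",n,"shift/row cm",np.round(np.linalg.solve(A,t),3).tolist(),"dr/row",np.round(w/n,4).tolist(),"total w/o turn",np.round(t,2).tolist())
E
python3 - <<'E'
from h import *
c=Cam("top")
for col,g in(("blue",(.627,-.25)),("yellow",(.485,-.259)),("white",(.636,-.142))): print(col,plate(c,col,g))
c.save("id",(330,90,440,330),2.4)
goal([.60,-.24,.20],0)
E
```

```text
blue (array([ 0.62864856, -0.25768378]), [56.16172790527344, 89.81795501708984], np.float64(0.04928993525799785))
yellow (array([ 0.48453214, -0.25748911]), [55.04136276245117, 90.10159301757812], np.float64(-0.07220588716115461))
white (array([ 0.6389599 , -0.14176614]), [56.74617004394531, 91.839599609375], np.float64(0.3350144798553898))
n 15 shift/row cm [3.188, -2.144, 0.262] dr/row [-0.0, -0.0, 0.0181] total w/o turn [51.35, -25.77, 3.93]
```

View pics/id.png

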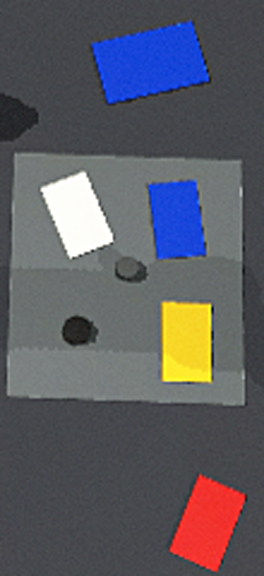

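The crop confirms it: the blue on the mat (403,181) is 56x90 mm, matching the description, and the blue at (393,115) is larger. Yellow is on the mat and red is off it.

```bash
python3 -m pendant '{"grip":[1,1,1,1,1,1,1,1,1,1,1,1],"delta_pos":[[3.19,-2.14,0.26],[3.19,-2.14,0.26],[3.19,-2.14,0.26],[3.19,-2.14,0.26],[3.19,-2.14,0.26],[3.19,-2.14,0.26],[3.19,-2.14,0.26],[3.19,-2.14,0.26],[3.19,-2.14,0.26],[3.19,-2.14,0.26],[3.19,-2.14,0.26],[3.19,-2.14,0.26]],"dr":[[0,0,0.018],[0,0,0.018],[0,0,0.018],[0,0,0.018],[0,0,0.018],[0,0,0.018],[0,0,0.018],[0,0,0.018],[0,0,0.018],[0,0,0.018],[0,0,0.018],[0,0,0.018]]}' 40
python3 -m pendant '{"grip":[1,1,1,1],"delta_pos":[[3.19,-2.14,0.26],[3.19,-2.14,0.26],[3.19,-2.14,0.26],[0,0,0]],"dr":[[0,0,0.018],[0,0,0.018],[0,0,0.018],[0,0,0]]}'
python3 - <<'E'
from h import *
c=Cam("wrist"); c.save("w1"); print(c.T.round(3).tolist(),c.f)
for col,g in(("blue",(.627,-.25)),("yellow",(.485,-.259)),("white",(.636,-.142))): print(col,plate(c,col,g))
E
```

```text
time: 2.25
tcp_pos: [0.5082, -0.3065, 0.2082]
tool_rot: [0.0, 1.0, 0.028, 0.0]
wrist_force: [-0.2, -0.6, 0.3]
gripper_width: 0.0854
finger_force: 0.0
time: 2.58
tcp_pos: [0.6075, -0.231, 0.1995]
tool_rot: [-0.003, 1.0, 0.006, 0.003]
wrist_force: [1.7, 2.0, 0.6]
gripper_width: 0.0853
finger_force: 0.0
[[0.013, -0.951, -0.31, 0.689], [-1.0, -0.014, 0.0, -0.231], [-0.005, 0.31, -0.951, 0.335], [0.0, 0.0, 0.0, 1.0]] 329.1235648056194
blue (array([ 0.62936554, -0.25661038]), [55.714473724365234, 89.53350067138672], np.float64(0.049783498070584464))
yellow (array([ 0.4857308 , -0.25707108]), [56.4306526184082, 91.42488098144531], np.float64(-0.06898985382877498))
white (array([ 0.59252954, -0.18501698]), [235.1695098876953, 240.62718200683594], np.float64(1.4988839199858681))
```

View pics/w1.png

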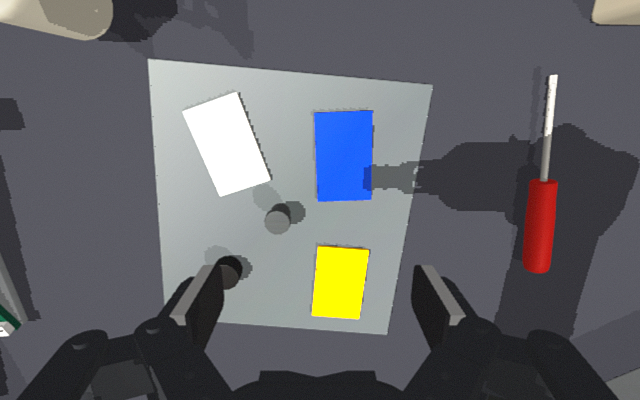

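```bash
python3 - <<'E'
from h import *
goal([.629,-.257,.025],.05,n=6)
E
```

```text
n 6 shift/row cm [0.403, 0.389, 2.909] dr/row [-0.0005, -0.0004, -0.0067] total w/o turn [2.44, 2.31, 17.45]
```

```bash
python3 -m pendant '{"grip":[0.55,0.55,0.55,0.55,0.55,0.55,0.55,0.55],"delta_pos":[[0.4,0.39,2.9],[0.4,0.39,2.9],[0.4,0.39,2.9],[0.4,0.39,2.9],[0.4,0.39,2.9],[0.4,0.39,2.9],[0,0,0],[0,0,0]],"dr":[[0,0,-0.007],[0,0,-0.007],[0,0,-0.007],[0,0,-0.007],[0,0,-0.007],[0,0,-0.007],[0,0,0],[0,0,0]]}'
python3 -m pendant '{"grip":[0.55,0.55,0.55],"delta_pos":[[0,0,0.5],[0,0,0.4],[0,0,0]],"dr":[[0,0,0],[0,0,0],[0,0,0]]}'
python3 - <<'E'
from h import *
goal([.629,-.257,.016],.05,n=2)
c=Cam("wrist"); c.save("w2")
E
```

```text
time: 3.3
tcp_pos: [0.6225, -0.2637, 0.0249]
tool_rot: [-0.0, 1.0, 0.021, -0.002]
wrist_force: [0.6, -0.2, 0.7]
gripper_width: 0.0664
finger_force: 0.0
time: 3.55
tcp_pos: [0.6249, -0.2633, 0.0185]
tool_rot: [0.0, 1.0, 0.022, 0.001]
wrist_force: [-1.4, 0.3, -0.7]
gripper_width: 0.0658
finger_force: 0.0
n 2 shift/row cm [0.217, -0.303, 0.125] dr/row [0.0003, -0.0007, -0.0031] total w/o turn [0.43, -0.61, 0.25]
```

View pics/w2.png

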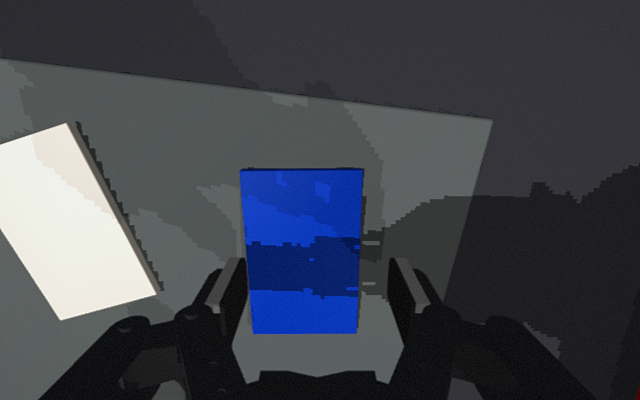

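Blue lies between the fingers, about 6 mm off centre. I'll centre on it and feel for the mat.

```bash
python3 -m pendant '{"grip":[0.55,0.55,0.55,0.55],"delta_pos":[[0.4,-0.6,0],[0,0,0.3],[0,0,0.3],[0,0,0]],"dr":[[0,0,-0.006],[0,0,0],[0,0,0],[0,0,0]]}'
python3 -m pendant '{"grip":[0.55,0.55],"delta_pos":[[0,0,0.2],[0,0,0]],"dr":[[0,0,0],[0,0,0]]}'
python3 -m pendant '{"grip":[0.55,0.55],"delta_pos":[[0,0,0.2],[0,0,0]],"dr":[[0,0,0],[0,0,0]]}'
```

```text
time: 3.93
tcp_pos: [0.628, -0.2564, 0.0108]
tool_rot: [-0.0, 1.0, 0.025, -0.0]
wrist_force: [-0.2, -0.6, 0.3]
gripper_width: 0.0661
finger_force: 0.0
time: 4.1
tcp_pos: [0.6279, -0.2571, 0.0089]
tool_rot: [-0.0, 1.0, 0.025, -0.0]
wrist_force: [0.1, -0.2, 0.7]
gripper_width: 0.0662
finger_force: 0.0
time: 4.27
tcp_pos: [0.628, -0.2571, 0.007]
tool_rot: [-0.0, 1.0, 0.025, -0.0]
wrist_force: [0.1, 0.8, -0.3]
gripper_width: 0.066
finger_force: 0.0
```

```bash
python3 -m pendant '{"grip":[0.55,0.55],"delta_pos":[[0,0,0.15],[0,0,0]],"dr":[[0,0,0],[0,0,0]]}'
python3 -m pendant '{"grip":[0.55,0.55],"delta_pos":[[0,0,0.15],[0,0,0]],"dr":[[0,0,0],[0,0,0]]}'
python3 -m pendant '{"grip":[0.55,0.55],"delta_pos":[[0,0,0.15],[0,0,0]],"dr":[[0,0,0],[0,0,0]]}'
```

```text
time: 4.43
tcp_pos: [0.6281, -0.257, 0.0056]
tool_rot: [-0.0, 1.0, 0.025, -0.0]
wrist_force: [-0.5, 0.2, 0.5]
gripper_width: 0.0662
finger_force: 0.0
time: 4.6
tcp_pos: [0.6284, -0.2571, 0.0045]
tool_rot: [0.0, 1.0, 0.025, 0.0]
wrist_force: [-0.7, -0.1, 1.8]
gripper_width: 0.0663
finger_force: 1.2
time: 4.77
tcp_pos: [0.6284, -0.2571, 0.0045]
tool_rot: [0.0, 1.0, 0.025, 0.0]
wrist_force: [-4.0, 1.2, 11.7]
gripper_width: 0.0661
finger_force: 5.5
```

```bash
python3 -m pendant '{"grip":[0.55,0.55,-0.3,-0.3,-0.3,-0.3,-0.3],"delta_pos":[[0,0,-0.43],[0,0,0],[0,0,0],[0,0,0],[0,0,0],[0,0,0],[0,0,0]],"dr":[[0,0,0],[0,0,0],[0,0,0],[0,0,0],[0,0,0],[0,0,0],[0,0,0]]}' 40
python3 -m pendant '{"grip":[-0.3,-0.3,-0.3],"delta_pos":[[0,0,-1],[0,0,-2],[0,0,0]],"dr":[[0,0,0],[0,0,0],[0,0,0]]}'
python3 - <<'E'
from h import *
c=Cam("wrist"); print(plate(c,"blue",(.63,-.257),z=.038)); c.save("w3")
E
```

```text
time: 5.35
tcp_pos: [0.6285, -0.257, 0.0076]
tool_rot: [0.0, 1.0, 0.025, 0.0]
wrist_force: [-0.6, 1.0, 5.7]
gripper_width: 0.0542
finger_force: 41.7
time: 5.6
tcp_pos: [0.6303, -0.2579, 0.0403]
tool_rot: [0.001, 1.0, 0.025, 0.002]
wrist_force: [1.4, -0.7, 0.5]
gripper_width: 0.0546
finger_force: 42.6
(array([ 0.62925983, -0.25847632]), [56.989444732666016, 90.88721466064453], np.float64(0.049313425171050085))
```

View pics/w3.png

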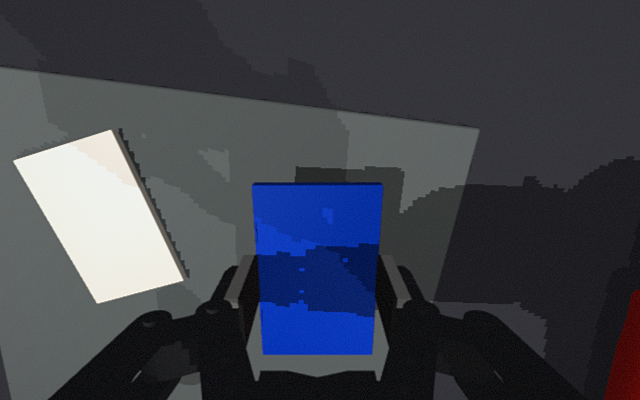

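Blue is held squarely, spanning (253–383, 183–355). Next I lift it and look at the stand.

```bash
python3 - <<'E'
from h import *
goal([.42,.19,.22],.107)
E
```

```text
n 14 shift/row cm [-1.248, -3.302, -1.298] dr/row [0.0001, -0.0003, -0.0041] total w/o turn [-18.66, -45.72, -18.24]
```

```bash
python3 -m pendant '{"grip":[-0.3,-0.3,-0.3,-0.3,-0.3,-0.3,-0.3,-0.3,-0.3,-0.3,-0.3,-0.3],"delta_pos":[[0,0,-3],[0,0,-4],[0,-1,-3.5],[-1.4,-3.2,-2],[-1.6,-3.6,-1.2],[-1.6,-3.6,-1.2],[-1.6,-3.6,-1.2],[-1.6,-3.6,-1.2],[-1.6,-3.6,-0.9],[-1.6,-3.6,0],[-1.6,-3.6,0],[-1.6,-3.6,0]],"dr":[[0,0,0],[0,0,0],[0,0,0],[0,0,-0.006],[0,0,-0.006],[0,0,-0.006],[0,0,-0.006],[0,0,-0.006],[0,0,-0.006],[0,0,-0.006],[0,0,-0.006],[0,0,-0.006]]}'
python3 -m pendant '{"grip":[-0.3,-0.3,-0.3,-0.3,-0.3,-0.3,-0.3],"delta_pos":[[-1.5,-3.6,0],[-1.5,-3.6,0],[-1.5,-3.6,0],[-0.4,-1.5,0],[0,0,0],[0,0,0],[0,0,0]],"dr":[[0,0,0],[0,0,0],[0,0,0],[0,0,0],[0,0,0],[0,0,0],[0,0,0]]}'
python3 - <<'E'
from h import *
c=Cam("wrist"); c.save("w4")
np.savez("w4.npz",img=c.img,T=c.T,f=c.f,c=c.c)
for l in("line_low","line_mid","line_top","stand"):print(l,[(np.round(d["at"],4).tolist(),round(d["conf"],2)) for d in pinpoint(l,"wrist")][:2])
E
```

```text
time: 6.65
tcp_pos: [0.4611, 0.063, 0.2189]
tool_rot: [-0.0, 0.999, 0.052, -0.0]
wrist_force: [0.3, 0.5, -0.3]
gripper_width: 0.0542
finger_force: 42.8
time: 7.23
tcp_pos: [0.4013, 0.1778, 0.2189]
tool_rot: [0.0, 0.999, 0.051, -0.0]
wrist_force: [0.3, 0.3, 0.2]
gripper_width: 0.0544
finger_force: 42.7
line_low [([0.4246, 0.1951, 0.0247], 0.69)]
line_mid [([0.477, 0.2008, 0.036], 0.57)]
line_top [([0.5212, 0.2029, 0.054], 0.79)]
stand [([0.519, 0.2027, -0.0027], 0.78), ([0.5005, -0.1302, 0.0034], 0.66)]
```

View pics/w4.png

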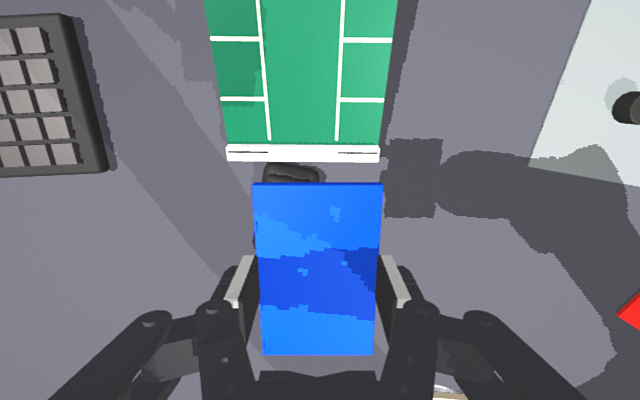

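The deck is in clear view: strip with its black line at row ~153, middle line at row ~100, top line at row ~39, lane lines at columns ~265 and ~338. I'll fit the deck pose to these.

```bash
cat > deck.py <<'E'
from h import *
def fit():
    d=np.load("w4.npz"); c=Cam.__new__(Cam); c.img,c.T,c.f,c.c=d["img"],d["T"],float(d["f"]),d["c"]
    g=c.img.min(2).astype(float); obs=[]   # (u,v,kind,val)
    def peak(a,lo): 
        a=a-np.median(a); a=np.clip(a,0,None); return lo+(a*np.arange(len(a))).sum()/a.sum(), a.max()
    for v in list(range(3,34,3))+list(range(46,94,3))+list(range(106,138,3)):
        for lo,hi,y in((250,280,.033),(325,352,-.033)):
            u,m=peak(g[v,lo:hi],lo)
            if m>60: obs.append((u,v,1,y))
    for us in(range(218,254,3),range(350,380,3)):
        for u in us:
            for lo,hi,x in((28,50,.1),(88,112,.05)):
                v,m=peak(g[lo:hi,u],lo)
                if m>60: obs.append((u,v,0,x))
            if 235<u<375:
                v,m=peak(255-g[149:158,u],149)
                if m>60: obs.append((u,v,2,0.))
    obs=np.array(obs)
    def frame(p):
        Rm=R.from_euler("z",p[2]).as_matrix()@R.from_euler("y",-.33).as_matrix(); return np.array([p[0],p[1],.022]),Rm
    def res(p):
        O,Rm=frame(p); dirs=np.c_[(obs[:,:2]-c.c)/c.f,np.ones(len(obs))]@c.T[:3,:3].T
        o=(c.T[:3,3]-O)@Rm; dl=dirs@Rm; zz=np.where(obs[:,2]==2,.009,0.)
        q=o+dl*((zz-o[2])/dl[:,2])[:,None]
        return np.where(obs[:,2]==1,q[:,1],q[:,0])-obs[:,3]
    s=least_squares(res,[.428,.195,.1],loss="soft_l1",f_scale=.001,x_scale=[.1,.1,.1])
    r=res(s.x)
    for k in(0,1,2):
        for v in np.unique(obs[obs[:,2]==k,3]): i=(obs[:,2]==k)&(obs[:,3]==v); print("kind",k,v,"n",i.sum(),"mean res mm",(r[i].mean()*1000).round(2),"sd",(r[i].std()*1000).round(2))
    return s.x,frame(s.x)
E
python3 - <<'E'
from deck import *
p,(O,Rm)=fit(); print(p); np.savez("deck.npz",p=p,O=O,R=Rm)
for k in range(3): print((O+Rm@[.05*k+.045,0,.007]).round(4))
E
```

```text
kind 0 0.05 n 21 mean res mm -0.12 sd 0.35
kind 0 0.1 n 22 mean res mm 0.13 sd 0.05
kind 1 -0.033 n 38 mean res mm -0.1 sd 0.1
kind 1 0.033 n 38 mean res mm 0.1 sd 0.16
kind 2 0.0 n 15 mean res mm -0.04 sd 0.08
[0.42906428 0.19419104 0.09411145]
[0.4692 0.198  0.0432]
[0.5163 0.2024 0.0594]
[0.5634 0.2069 0.0756]
```

```bash
cat >> h.py <<'E'
def inhand(cam,col,dz=.0021):
    "offset of plate centre in tool frame x,y and angle, from a wrist picture with the tool upright"
    st=manip.state(); Rt=q2R(st["tool_rot"]); p=np.array(st["tcp_pos"])
    c,sz,a=plate(cam,col,p[:2],z=p[2]-dz+.0025)
    o=Rt.T@(np.r_[c,p[2]-dz]-p); print("inhand",o.round(4),np.round(sz,1),"yaw rel",round(a-np.arctan2(Rt[1,0],Rt[0,0]),4)); return o
def place(k,o,h,n=None,yawrel=0.):
    d=np.load("deck.npz"); P=d["O"]+d["R"]@[.05*k+.045,0,.007]; yaw=d["p"][2]-yawrel
    Rg=R.from_euler("z",yaw).as_matrix()@R.from_euler("y",-.23).as_matrix()@np.diag([1.,-1,-1])
    t=P-Rg@np.array([o[0],o[1],o[2]+h]); print("target TCP",t.round(4)); goal(t,yaw,.23,n)
E
python3 - <<'E'
from h import *
c=Cam("wrist"); o=inhand(c,"blue"); place(0,[o[0],o[1],.0021],.03)
E
```

```text
inhand [-0.0031  0.0007  0.0021] [40.5 55.7] yaw rel -1.5684
target TCP [0.4649 0.1983 0.0752]
n 4 shift/row cm [1.318, -0.349, 3.732] dr/row [-0.0002, 0.0575, 0.0019] total w/o turn [6.53, -1.38, 14.39]
```

```bash
sed -i 's/(abs(h-117)<8)&(s>170)&(v>90)/(abs(h-113)<14)\&(s>150)\&(v>60)/' h.py; python3 - <<'E'
from h import *
c=Cam("wrist"); o=inhand(c,"blue"); place(0,[o[0],o[1],.0021],.03)
E
```

```text
inhand [0.0012 0.0006 0.0021] [56.4 90.7] yaw rel 0.0001
target TCP [0.4607 0.1978 0.0742]
n 4 shift/row cm [1.211, -0.343, 3.748] dr/row [-0.0002, 0.0575, 0.002] total w/o turn [6.11, -1.35, 14.49]
```

```bash
python3 -m pendant '{"grip":[-0.3,-0.3,-0.3,-0.3,-0.3,-0.3,-0.3],"delta_pos":[[1.21,-0.34,3.75],[1.21,-0.34,3.75],[1.21,-0.34,3.75],[1.21,-0.34,3.75],[0,0,0],[0,0,0],[0,0,0]],"dr":[[0,0.0575,0.002],[0,0.0575,0.002],[0,0.0575,0.002],[0,0.0575,0.002],[0,0,0],[0,0,0],[0,0,0]]}'
python3 - <<'E'
from h import *
place(0,[.0012,.0006,.0021],.003)
E
```

```text
time: 8.17
tcp_pos: [0.4355, 0.1772, 0.1259]
tool_rot: [0.017, 0.996, 0.047, 0.07]
wrist_force: [-0.3, -0.3, -0.2]
gripper_width: 0.0545
finger_force: 42.8
target TCP [0.4668 0.1984 0.0479]
n 3 shift/row cm [0.653, -0.677, 2.733] dr/row [0.0133, 0.0302, 0.0013] total w/o turn [2.21, -2.14, 8.1]
```

```bash
python3 - <<'E'
from h import *
place(0,[.0012,.0006,.0021],.015,n=6)
E
```

```text
target TCP [0.4641 0.1981 0.0596]
n 6 shift/row cm [0.305, -0.329, 1.17] dr/row [0.0067, 0.0151, 0.0007] total w/o turn [2.1, -2.09, 6.91]
```

```bash
python3 -m pendant '{"grip":[-0.3,-0.3,-0.3,-0.3,-0.3,-0.3,-0.3,-0.3],"delta_pos":[[0.3,-0.33,1.17],[0.3,-0.33,1.17],[0.3,-0.33,1.17],[0.3,-0.33,1.17],[0.3,-0.33,1.17],[0.3,-0.33,1.17],[0,0,0],[0,0,0]],"dr":[[0.0067,0.015,0.0007],[0.0067,0.015,0.0007],[0.0067,0.015,0.0007],[0.0067,0.015,0.0007],[0.0067,0.015,0.0007],[0.0067,0.015,0.0007],[0,0,0],[0,0,0]]}'
python3 - <<'E'
from h import *
place(0,[.0012,.0006,.0021],.003)
E
```

```text
time: 8.83
tcp_pos: [0.4662, 0.1941, 0.0821]
tool_rot: [0.006, 0.994, 0.047, 0.095]
wrist_force: [0.0, -0.6, -1.5]
gripper_width: 0.0544
finger_force: 42.8
target TCP [0.4668 0.1984 0.0479]
n 1 shift/row cm [-0.538, -0.491, 3.37] dr/row [0.0217, 0.0409, 0.0031] total w/o turn [-0.54, -0.49, 3.37]
```

```bash
python3 -m pendant '{"grip":[-0.3,-0.3,-0.3,-0.3,-0.3,-0.3],"delta_pos":[[-0.06,-0.12,0.5],[-0.06,-0.12,0.5],[-0.06,-0.12,0.5],[-0.06,-0.12,0.5],[0,0,0],[0,0,0]],"dr":[[0.0054,0.01,0.0008],[0.0054,0.01,0.0008],[0.0054,0.01,0.0008],[0.0054,0.01,0.0008],[0,0,0],[0,0,0]]}'
python3 - <<'E'
from h import *
place(0,[.0012,.0006,.0021],.003); print(manip.state()["joints"])
E
```

```text
time: 9.33
tcp_pos: [0.4786, 0.2025, 0.0781]
tool_rot: [-0.0, 0.994, 0.049, 0.098]
wrist_force: [-0.1, 0.5, -0.5]
gripper_width: 0.0544
finger_force: 42.8
target TCP [0.4668 0.1984 0.0479]
n 1 shift/row cm [-1.776, 0.27, 2.726] dr/row [0.0084, 0.0335, 0.0053] total w/o turn [-1.78, 0.27, 2.73]
[-0.39410965  0.6626578  -0.17060692  2.17637104  0.97874455  0.23338414
 -2.94096792]
```

Joints 6 and 7 have hit their limits, so a full 0.23 tool tilt isn't reachable this close in. I'll use a smaller tool tilt and let the plate pivot between the pads as its upper edge meets the deck. The later plates will be grasped pre-tilted.

```bash
sed -i 's/def place(k,o,h,n=None,yawrel=0.)/def place(k,o,h,n=None,yawrel=0.,tilt=.23)/; s/R.from_euler("y",-.23).as_matrix()@np.diag(\[1.,-1,-1\])\n    t=/X/; s/goal(t,yaw,.23,n)/goal(t,yaw,tilt,n)/' h.py; sed -i '/def place/,$ s/from_euler("y",-.23)/from_euler("y",-tilt)/' h.py; python3 - <<'E'
from h import *
place(0,[.0012,.0006,.0021],.02,n=6,tilt=.08)
E
```

```text
target TCP [0.4662 0.1983 0.0651]
n 6 shift/row cm [-0.242, 0.049, 0.182] dr/row [0.0015, -0.0194, 0.0008] total w/o turn [-1.5, 0.29, 1.02]
```

```bash
python3 -m pendant '{"grip":[-0.3,-0.3,-0.3,-0.3,-0.3,-0.3,-0.3,-0.3],"delta_pos":[[-0.24,0.05,0.18],[-0.24,0.05,0.18],[-0.24,0.05,0.18],[-0.24,0.05,0.18],[-0.24,0.05,0.18],[-0.24,0.05,0.18],[0,0,0],[0,0,0]],"dr":[[0.0015,-0.0194,0.0008],[0.0015,-0.0194,0.0008],[0.0015,-0.0194,0.0008],[0.0015,-0.0194,0.0008],[0.0015,-0.0194,0.0008],[0.0015,-0.0194,0.0008],[0,0,0],[0,0,0]]}'
python3 - <<'E'
from h import *
place(0,[.0012,.0006,.0021],.02,n=4,tilt=.08); print(np.round(manip.state()["joints"],3))
E
```

```text
time: 10.0
tcp_pos: [0.4661, 0.1979, 0.0652]
tool_rot: [-0.002, 0.998, 0.047, 0.04]
wrist_force: [-0.4, 0.1, -0.5]
gripper_width: 0.0544
finger_force: 42.8
target TCP [0.4662 0.1983 0.0651]
n 4 shift/row cm [0.002, -0.01, 0.001] dr/row [-0.0001, -0.0, -0.0002] total w/o turn [0.01, -0.04, 0.01]
[-0.215  0.716 -0.387  2.115  0.823  0.39  -2.756]
```

```bash
python3 - <<'E'
from h import *
place(0,[.0012,.0006,.0021],.008,n=4,tilt=.14)
E
```

```text
target TCP [0.4665 0.1983 0.053 ]
n 4 shift/row cm [-0.02, -0.009, 0.303] dr/row [-0.0001, 0.015, -0.0002] total w/o turn [-0.05, -0.04, 1.21]
```

```bash
python3 -m pendant '{"grip":[-0.3,-0.3,-0.3,-0.3,-0.3,-0.3],"delta_pos":[[-0.02,-0.01,0.3],[-0.02,-0.01,0.3],[-0.02,-0.01,0.3],[-0.02,-0.01,0.3],[0,0,0],[0,0,0]],"dr":[[0,0.015,0],[0,0.015,0],[0,0.015,0],[0,0.015,0],[0,0,0],[0,0,0]]}' 25
python3 - <<'E'
from h import *
place(0,[.0012,.0006,.0021],.0,n=5,tilt=.14); print(np.round(manip.state()["joints"],3))
E
```

```text
time: 10.5
tcp_pos: [0.4661, 0.199, 0.0535]
tool_rot: [-0.003, 0.996, 0.048, 0.07]
wrist_force: [0.5, 0.3, -1.4]
gripper_width: 0.0545
finger_force: 42.8
target TCP [0.4677 0.1984 0.0451]
n 5 shift/row cm [0.006, 0.015, 0.17] dr/row [0.0, -0.0, 0.0004] total w/o turn [0.03, 0.07, 0.85]
[-0.349  0.713 -0.216  2.173  0.967  0.239 -2.919]
```

```bash
python3 -m pendant '{"grip":[-0.3,-0.3,-0.3,-0.3],"delta_pos":[[0.02,0.02,0.2],[0.02,0.02,0.2],[0.02,0.02,0.15],[0,0,0]],"dr":[[0,-0.008,0],[0,-0.008,0],[0,-0.008,0],[0,0,0]]}' 25
python3 -m pendant '{"grip":[-0.3,-0.3,-0.3],"delta_pos":[[0.0,0.0,0.1],[0.0,0.0,0.1],[0,0,0]],"dr":[[0,0,0],[0,0,0],[0,0,0]]}' 25
python3 - <<'E'
from h import *
place(0,[.0012,.0006,.0021],.0,n=1,tilt=.12); print(np.round(manip.state()["joints"],3))
E
```

```text
time: 10.83
tcp_pos: [0.4681, 0.1986, 0.048]
tool_rot: [-0.004, 0.997, 0.047, 0.058]
wrist_force: [-2.5, 1.3, 7.0]
gripper_width: 0.0542
finger_force: 43.4
time: 11.08
tcp_pos: [0.4681, 0.1986, 0.0462]
tool_rot: [-0.003, 0.997, 0.047, 0.058]
wrist_force: [-3.2, 0.5, 7.4]
gripper_width: 0.0544
finger_force: 43.7
target TCP [0.4677 0.1984 0.0451]
n 1 shift/row cm [-0.055, 0.014, 0.103] dr/row [-0.0015, 0.004, -0.0001] total w/o turn [-0.05, 0.01, 0.1]
[-0.305  0.736 -0.266  2.149  0.939  0.275 -2.88 ]
```

```bash
python3 -m pendant '{"grip":[-0.3,-0.3,-0.3],"delta_pos":[[-0.05,0.0,0.1],[0.0,0.0,0],[0,0,0]],"dr":[[0,0,0],[0,0,0],[0,0,0]]}' 25
python3 -m pendant '{"grip":[-0.3,-0.3],"delta_pos":[[0,0.0,0.07],[0.0,0.0,0]],"dr":[[0,0,0],[0,0,0]]}' 25
python3 - <<'E'
from h import *
place(0,[.0012,.0006,.0021],.0,n=1,tilt=.12)
E
```

```text
time: 11.33
tcp_pos: [0.4681, 0.1987, 0.0454]
tool_rot: [-0.004, 0.997, 0.047, 0.058]
wrist_force: [-3.9, 0.7, 7.5]
gripper_width: 0.0542
finger_force: 43.8
time: 11.5
tcp_pos: [0.468, 0.1987, 0.0447]
tool_rot: [-0.003, 0.997, 0.047, 0.058]
wrist_force: [-4.3, 1.8, 7.2]
gripper_width: 0.0547
finger_force: 43.9
target TCP [0.4677 0.1984 0.0451]
n 1 shift/row cm [-0.027, 0.019, -0.043] dr/row [-0.0015, 0.0035, 0.0] total w/o turn [-0.03, 0.02, -0.04]
```

```bash
python3 -m pendant '{"grip":[-0.3,-0.3],"delta_pos":[[-0.03,0.0,0.08],[0.0,0.0,0]],"dr":[[0,0,0],[0,0,0]]}' 25
python3 -m pendant '{"grip":[-0.3,-0.3],"delta_pos":[[-0.02,0.0,0.08],[0.0,0.0,0]],"dr":[[0,0,0],[0,0,0]]}' 25
python3 - <<'E'
from h import *
place(0,[.0012,.0006,.0021],.0,n=1,tilt=.12)
c=Cam("scene"); c.save("s2",(360,190,460,290),6)
E
```

```text
time: 11.67
tcp_pos: [0.468, 0.1987, 0.0446]
tool_rot: [-0.003, 0.997, 0.047, 0.059]
wrist_force: [-5.5, -0.5, 15.7]
gripper_width: 0.0541
finger_force: 44.8
time: 11.83
tcp_pos: [0.468, 0.1987, 0.0446]
tool_rot: [-0.003, 0.997, 0.047, 0.059]
wrist_force: [-6.2, -1.0, 24.9]
gripper_width: 0.0543
finger_force: 45.6
target TCP [0.4677 0.1984 0.0451]
n 1 shift/row cm [-0.03, 0.019, -0.06] dr/row [-0.0013, 0.0013, 0.0001] total w/o turn [-0.03, 0.02, -0.06]
```

View pics/s2.png

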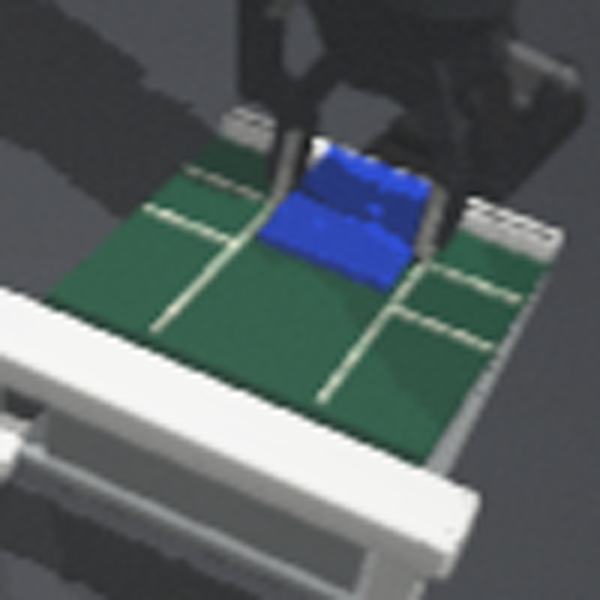

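Blue is seated: there is a hard stop at the computed height, and the plate lies in the lane. I'll unload, open and lift.

```bash
python3 -m pendant '{"grip":[-0.3,-0.3,0.6,0.6,0.6,0.6,0.6],"delta_pos":[[0.04,0,-0.18],[0,0,0],[0,0,0],[0,0,0],[0,0,0],[0,0,-0.5],[0,0,-1]],"dr":[[0,0,0],[0,0,0],[0,0,0],[0,0,0],[0,0,0],[0,0,0],[0,0,0]]}' 25
python3 - <<'E'
from h import *
goal([.38,.17,.20],.094,n=9)
E
```

```text
time: 12.47
tcp_pos: [0.4655, 0.1976, 0.0587]
tool_rot: [-0.002, 0.997, 0.047, 0.057]
wrist_force: [-0.5, 0.2, 0.8]
gripper_width: 0.0683
finger_force: 0.0
n 9 shift/row cm [-0.874, 0.217, -1.63] dr/row [0.0001, -0.0127, 0.0] total w/o turn [-7.11, 1.96, -15.04]
```

```bash
python3 -m pendant '{"grip":[0.6,0.6,0.6,0.6,0.6,0.6,0.6,0.6,0.6,0.6,0.6,0.6],"delta_pos":[[0,0,-1.7],[0,0,-1.7],[-0.9,0.2,-1.7],[-0.9,0.2,-1.7],[-0.9,0.2,-1.7],[-0.9,0.2,-1.7],[-0.9,0.2,-1.7],[-0.9,0.2,-1.7],[-0.9,0.2,-1.5],[0,0,0],[0,0,0],[0,0,0]],"dr":[[0,0,0],[0,-0.014,0],[0,-0.014,0],[0,-0.014,0],[0,-0.014,0],[0,-0.014,0],[0,-0.014,0],[0,-0.014,0],[0,-0.014,0],[0,0,0],[0,0,0],[0,0,0]]}'
cat > chk.py <<'E'
from h import *
def chk(cam,col,k):
    "plate top outline on the deck, in deck coordinates (mm): centre wanted 50k+45 , 0 ; top face plane"
    d=np.load("deck.npz");Rp=d["R"]@R.from_euler("y",.1).as_matrix();P=d["O"]+d["R"]@[.05*k+.045,0,.007]+Rp@[0,0,.0025]
    m=mask(cam.img,col).astype(np.uint8); m[:,:150]=0; m[:,500:]=0
    if col=="white": m=cv2.morphologyEx(m,cv2.MORPH_OPEN,np.ones((13,13),np.uint8))
    c=max(cv2.findContours(m,0,1)[0],key=cv2.contourArea)[:,0]
    dr=np.c_[(c-cam.c)/cam.f,np.ones(len(c))]@cam.T[:3,:3].T@Rp; o=(cam.T[:3,3]-P)@Rp
    q=(o+dr*(-o[2]/dr[:,2])[:,None])[:,:2]*1000
    (x,s,a)=cv2.minAreaRect(q.astype(np.float32)); print(col,"off mm",np.round(x,2),"size",np.round(s,1),"ang",a if a<45 else a-90,"x range",q[:,0].min().round(1),q[:,0].max().round(1))
E
python3 - <<'E'
from chk import *
c=Cam("wrist"); chk(c,"blue",0); c.save("w5"); goal([.485,-.257,.20],-.07)
for l in("loupe","mount"):print(l,[(np.round(d["at"],4).tolist(),round(d["conf"],2)) for d in pinpoint(l,"top")][:2])
E
```

```text
time: 13.47
tcp_pos: [0.3939, 0.1768, 0.2057]
tool_rot: [-0.0, 0.999, 0.047, 0.002]
wrist_force: [-0.2, -0.3, 0.2]
gripper_width: 0.0682
finger_force: 0.0
blue off mm [ 1.04 -0.13] size [88.8 57.2] ang 0.01341995783150196 x range -43.4 45.4
n 12 shift/row cm [0.693, 3.633, 0.047] dr/row [-0.0, -0.0003, 0.0137] total w/o turn [5.01, 44.05, 0.56]
loupe [([0.5668, -0.1891, 0.0021], 0.5), ([0.3565, 0.2098, 0.0027], 0.17)]
mount [([0.6299, -0.2534, 0.0008], 0.64), ([0.4966, -0.1332, 0.0057], 0.54)]
```

Blue is within about 1 mm and square. Next is yellow, grasped with the tool tilted -0.11.

```bash
python3 -m pendant '{"grip":[0.6,0.6,0.6,0.6,0.6,0.6,0.6,0.6,0.6,0.6,0.6,0.6],"delta_pos":[[0.7,3.63,0.05],[0.7,3.63,0.05],[0.7,3.63,0.05],[0.7,3.63,0.05],[0.7,3.63,0.05],[0.7,3.63,0.05],[0.7,3.63,0.05],[0.7,3.63,0.05],[0.7,3.63,0.05],[0.7,3.63,0.05],[0.7,3.63,0.05],[0.7,3.63,0.05]],"dr":[[0,0,0.0137],[0,0,0.0137],[0,0,0.0137],[0,0,0.0137],[0,0,0.0137],[0,0,0.0137],[0,0,0.0137],[0,0,0.0137],[0,0,0.0137],[0,0,0.0137],[0,0,0.0137],[0,0,0.0137]]}'
python3 -m pendant '{"grip":[0.6,0.6],"delta_pos":[[0,0,0],[0,0,0]],"dr":[[0,0,0],[0,0,0]]}'
python3 - <<'E'
from h import *
goal([.485,-.257,.03],-.07,-.11,n=8)
E
```

```text
time: 14.62
tcp_pos: [0.4858, -0.2581, 0.1992]
tool_rot: [-0.001, 0.999, -0.035, 0.002]
wrist_force: [0.4, -0.4, -0.0]
gripper_width: 0.0685
finger_force: 0.0
time: 14.78
tcp_pos: [0.4853, -0.2586, 0.1987]
tool_rot: [-0.001, 0.999, -0.037, 0.001]
wrist_force: [-0.8, 1.7, 0.6]
gripper_width: 0.068
finger_force: 0.0
n 8 shift/row cm [0.094, -0.018, 2.108] dr/row [-0.0002, -0.0141, -0.0006] total w/o turn [-0.08, -0.13, 16.87]
```

```bash
python3 -m pendant '{"grip":[0.6,0.6,0.6,0.6,0.6,0.6,0.6,0.6,0.6,0.6],"delta_pos":[[0.09,-0.02,2.1],[0.09,-0.02,2.1],[0.09,-0.02,2.1],[0.09,-0.02,2.1],[0.09,-0.02,2.1],[0.09,-0.02,2.1],[0.09,-0.02,2.1],[0.09,-0.02,2.1],[0,0,0],[0,0,0]],"dr":[[0,-0.014,0],[0,-0.014,0],[0,-0.014,0],[0,-0.014,0],[0,-0.014,0],[0,-0.014,0],[0,-0.014,0],[0,-0.014,0],[0,0,0],[0,0,0]]}'
python3 - <<'E'
from h import *
c=Cam("wrist"); print(plate(c,"yellow",(.485,-.257)))
goal([.4853,-.257,.009],-.07,-.11,n=3)
E
```

```text
time: 15.62
tcp_pos: [0.4852, -0.2525, 0.0313]
tool_rot: [-0.003, 0.998, -0.034, -0.055]
wrist_force: [-0.3, -0.1, 1.2]
gripper_width: 0.0684
finger_force: 0.0
(array([ 0.48512506, -0.25680807]), [56.20449447631836, 90.94019317626953], np.float64(-0.06886708210252301))
n 3 shift/row cm [0.071, 0.13, 0.775] dr/row [-0.0005, -0.0007, 0.0007] total w/o turn [0.21, 0.39, 2.33]
```

```bash
python3 -m pendant '{"grip":[0.6,0.6,0.6,0.6,0.6,0.6],"delta_pos":[[0.1,0.4,0.3],[0.06,0,0.7],[0.05,0,0.7],[0,0,0.6],[0,0,0],[0,0,0]],"dr":[[0,0,0.002],[0,0,0],[0,0,0],[0,0,0],[0,0,0],[0,0,0]]}' 40
python3 - <<'E'
from h import *
goal([.4853,-.257,.009],-.07,-.11,n=1)
E
```

```text
time: 16.17
tcp_pos: [0.4845, -0.2583, 0.0086]
tool_rot: [-0.002, 0.998, -0.036, -0.054]
wrist_force: [-0.1, -0.1, 0.7]
gripper_width: 0.068
finger_force: 0.0
n 1 shift/row cm [0.061, -0.138, -0.051] dr/row [-0.0013, -0.0011, -0.002] total w/o turn [0.06, -0.14, -0.05]
```

```bash
python3 -m pendant '{"grip":[0.6,-0.3,-0.3,-0.3,-0.3,-0.3,-0.3],"delta_pos":[[0.06,-0.13,-0.03],[0,0,0],[0,0,0],[0,0,0],[0,0,0],[0,0,0],[0,0,0]],"dr":[[0,0,0],[0,0,0],[0,0,0],[0,0,0],[0,0,0],[0,0,0],[0,0,0]]}' 40
python3 -m pendant '{"grip":[-0.3,-0.3,-0.3,-0.3,-0.3,-0.3,-0.3,-0.3],"delta_pos":[[0,0,-1],[0,0,-2.5],[0,0,-3],[0,0,-3],[0,0,-3],[0,0,-3],[0,0,0],[0,0,0]],"dr":[[0,0,0],[0,0,0],[0,0,0],[0,0,0],[0,0,0],[0,0,0],[0,0,0],[0,0,0]]}'
python3 - <<'E'
from h import *
c=Cam("wrist"); o=inhand(c,"yellow",.0035); c.save("w6"); goal([.49,.17,.20],.094,.0)
E
```

```text
time: 16.75
tcp_pos: [0.4862, -0.257, 0.01]
tool_rot: [-0.002, 0.998, -0.036, -0.053]
wrist_force: [-1.1, 0.7, 6.6]
gripper_width: 0.0538
finger_force: 41.3
time: 17.42
tcp_pos: [0.5036, -0.259, 0.1655]
tool_rot: [-0.001, 0.998, -0.036, -0.052]
wrist_force: [0.1, -0.4, -0.7]
gripper_width: 0.0535
finger_force: 42.3
inhand [0.0005 0.0003 0.0035] [56.5 91. ] yaw rel -0.0002
n 11 shift/row cm [-0.117, -3.904, -0.316] dr/row [-0.0008, 0.0097, -0.0151] total w/o turn [-4.68, -42.68, -3.13]
```

```bash
python3 -m pendant '{"grip":[-0.3,-0.3,-0.3,-0.3,-0.3,-0.3,-0.3,-0.3,-0.3,-0.3,-0.3,-0.3],"delta_pos":[[-0.1,-3.9,-0.3],[-0.1,-3.9,-0.3],[-0.1,-3.9,-0.3],[-0.1,-3.9,-0.3],[-0.1,-3.9,-0.3],[-0.1,-3.9,-0.3],[-0.1,-3.9,-0.3],[-0.1,-3.9,-0.3],[-0.1,-3.9,-0.3],[-0.1,-3.9,-0.3],[-0.1,-3.9,-0.3],[0,0,0]],"dr":[[0,0.0097,-0.015],[0,0.0097,-0.015],[0,0.0097,-0.015],[0,0.0097,-0.015],[0,0.0097,-0.015],[0,0.0097,-0.015],[0,0.0097,-0.015],[0,0.0097,-0.015],[0,0.0097,-0.015],[0,0.0097,-0.015],[0,0.0097,-0.015],[0,0,0]]}'
python3 - <<'E'
from h import *
place(1,[.0007,.0003,.0045],.03,n=9,tilt=.12)
E
```

```text
time: 18.47
tcp_pos: [0.4895, 0.1798, 0.2001]
tool_rot: [-0.009, 0.999, 0.053, -0.0]
wrist_force: [0.5, 0.7, 0.2]
gripper_width: 0.0539
finger_force: 42.4
target TCP [0.5115 0.2023 0.0936]
n 9 shift/row cm [0.204, -0.212, 1.199] dr/row [-0.002, 0.0132, 0.0012] total w/o turn [2.41, -1.81, 10.69]
```

```bash
python3 -m pendant '{"grip":[-0.3,-0.3,-0.3,-0.3,-0.3,-0.3,-0.3,-0.3,-0.3,-0.3,-0.3,-0.3],"delta_pos":[[0.2,-0.2,1.2],[0.2,-0.2,1.2],[0.2,-0.2,1.2],[0.2,-0.2,1.2],[0.2,-0.2,1.2],[0.2,-0.2,1.2],[0.2,-0.2,1.2],[0.2,-0.2,1.2],[0.2,-0.2,1.2],[0,0,0],[0,0,0],[0,0,0]],"dr":[[-0.002,0.0132,0.001],[-0.002,0.0132,0.001],[-0.002,0.0132,0.001],[-0.002,0.0132,0.001],[-0.002,0.0132,0.001],[-0.002,0.0132,0.001],[-0.002,0.0132,0.001],[-0.002,0.0132,0.001],[-0.002,0.0132,0.001],[0,0,0],[0,0,0],[0,0,0]]}'
python3 - <<'E'
from h import *
place(1,[.0007,.0003,.0045],.006,n=6,tilt=.12); print(np.round(manip.state()["joints"],3))
E
```

```text
time: 19.47
tcp_pos: [0.5137, 0.1895, 0.0926]
tool_rot: [0.002, 0.997, 0.041, 0.059]
wrist_force: [0.7, 1.0, -0.4]
gripper_width: 0.0539
finger_force: 42.4
target TCP [0.5143 0.2025 0.0697]
n 6 shift/row cm [-0.017, -0.217, 0.38] dr/row [0.0016, 0.0005, -0.0018] total w/o turn [-0.1, -1.31, 2.27]
[-0.144  0.698 -0.438  2.024  0.771  0.48  -2.654]
```

```bash
python3 -m pendant '{"grip":[-0.3,-0.3,-0.3,-0.3,-0.3,-0.3,-0.3,-0.3],"delta_pos":[[-0.02,-0.3,0.3],[-0.02,-0.3,0.3],[-0.02,-0.3,0.4],[-0.02,-0.3,0.4],[-0.02,-0.1,0.4],[0,0,0.4],[0,0,0],[0,0,0]],"dr":[[0.0016,0.0005,-0.0018],[0.0016,0.0005,-0.0018],[0.0016,0.0005,-0.0018],[0.0016,0.0005,-0.0018],[0.0016,0.0005,-0.0018],[0.0016,0.0005,-0.0018],[0,0,0],[0,0,0]]}'
python3 - <<'E'
from h import *
place(1,[.0007,.0003,.0045],.0,n=1,tilt=.12)
E
```

```text
time: 20.13
tcp_pos: [0.5144, 0.2026, 0.0703]
tool_rot: [-0.003, 0.997, 0.047, 0.06]
wrist_force: [0.7, 0.2, -0.4]
gripper_width: 0.0536
finger_force: 42.4
target TCP [0.515  0.2026 0.0638]
n 1 shift/row cm [-0.021, 0.005, 0.654] dr/row [0.0001, -0.0008, 0.0003] total w/o turn [-0.02, 0.01, 0.65]
```

```bash
python3 -m pendant '{"grip":[-0.3,-0.3,-0.3,-0.3],"delta_pos":[[-0.07,0,0.2],[0,0,0.15],[0,0,0.1],[0,0,0]],"dr":[[0,0,0],[0,0,0],[0,0,0],[0,0,0]]}' 25
python3 -m pendant '{"grip":[-0.3,-0.3],"delta_pos":[[0,0,0.1],[0,0,0]],"dr":[[0,0,0],[0,0,0]]}'
python3 -m pendant '{"grip":[-0.3,-0.3],"delta_pos":[[0,0,0.1],[0,0,0]],"dr":[[0,0,0],[0,0,0]]}'
python3 -m pendant '{"grip":[-0.3,-0.3],"delta_pos":[[0,0,0.07],[0,0,0]],"dr":[[0,0,0],[0,0,0]]}'
```

```text
time: 20.47
tcp_pos: [0.5145, 0.2028, 0.066]
tool_rot: [-0.003, 0.997, 0.047, 0.061]
wrist_force: [-0.4, -0.7, -0.0]
gripper_width: 0.0535
finger_force: 42.4
time: 20.63
tcp_pos: [0.5147, 0.2028, 0.0651]
tool_rot: [-0.003, 0.997, 0.047, 0.061]
wrist_force: [-0.1, 0.7, -1.5]
gripper_width: 0.0536
finger_force: 42.4
time: 20.8
tcp_pos: [0.5147, 0.2029, 0.0641]
tool_rot: [-0.003, 0.997, 0.047, 0.061]
wrist_force: [-0.8, -1.0, -1.4]
gripper_width: 0.0538
finger_force: 42.4
time: 20.97
tcp_pos: [0.5149, 0.2029, 0.0638]
tool_rot: [-0.003, 0.997, 0.047, 0.061]
wrist_force: [-1.1, -1.4, 3.4]
gripper_width: 0.0539
finger_force: 43.2
```

```bash
python3 -m pendant '{"grip":[-0.3,-0.3],"delta_pos":[[0,0,0.08],[0,0,0]],"dr":[[0,0,0],[0,0,0]]}'
python3 -m pendant '{"grip":[-0.3,-0.3],"delta_pos":[[0,0,0.06],[0,0,0]],"dr":[[0,0,0],[0,0,0]]}'
```

```text
time: 21.13
tcp_pos: [0.5149, 0.2029, 0.0637]
tool_rot: [-0.003, 0.997, 0.047, 0.061]
wrist_force: [-4.1, -1.4, 10.8]
gripper_width: 0.0533
finger_force: 44.3
time: 21.3
tcp_pos: [0.5149, 0.2029, 0.0636]
tool_rot: [-0.003, 0.997, 0.047, 0.061]
wrist_force: [-5.4, -1.7, 15.2]
gripper_width: 0.0533
finger_force: 45.1
```

Seated. Release, lift and retreat to check.

```bash
python3 -m pendant '{"grip":[-0.3,-0.3,0.6,0.6,0.6,0.6,0.6,0.6,0.6],"delta_pos":[[0.04,0,-0.15],[0,0,0],[0,0,0],[0,0,0],[0,0,0],[0,0,-0.5],[0,0,-1],[0,0,-1.7],[0,0,-1.7]],"dr":[[0,0,0],[0,0,0],[0,0,0],[0,0,0],[0,0,0],[0,0,0],[0,0,0],[0,0,0],[0,0,0]]}' 25
python3 - <<'E'
from h import *
goal([.40,.18,.20],.094,n=9)
E
```

```text
time: 22.05
tcp_pos: [0.5088, 0.2023, 0.1131]
tool_rot: [-0.003, 0.997, 0.047, 0.06]
wrist_force: [0.6, -0.1, -0.1]
gripper_width: 0.0682
finger_force: 0.0
n 9 shift/row cm [-1.16, 0.133, -1.046] dr/row [-0.0, -0.0134, 0.0001] total w/o turn [-9.91, 1.19, -9.95]
```

```bash
python3 -m pendant '{"grip":[0.6,0.6,0.6,0.6,0.6,0.6,0.6,0.6,0.6,0.6,0.6,0.6],"delta_pos":[[-1.16,0.13,-1.05],[-1.16,0.13,-1.05],[-1.16,0.13,-1.05],[-1.16,0.13,-1.05],[-1.16,0.13,-1.05],[-1.16,0.13,-1.05],[-1.16,0.13,-1.05],[-1.16,0.13,-1.05],[-1.16,0.13,-1.05],[0,0,0],[0,0,0],[0,0,0]],"dr":[[0,-0.0134,0],[0,-0.0134,0],[0,-0.0134,0],[0,-0.0134,0],[0,-0.0134,0],[0,-0.0134,0],[0,-0.0134,0],[0,-0.0134,0],[0,-0.0134,0],[0,0,0],[0,0,0],[0,0,0]]}'
python3 - <<'E'
from chk import *
c=Cam("wrist"); chk(c,"yellow",1); chk(c,"blue",0); c.save("w7",(150,0,470,240),2.4); goal([.637,-.142,.20],.335)
E
```

```text
time: 23.05
tcp_pos: [0.401, 0.1802, 0.1995]
tool_rot: [-0.0, 0.999, 0.047, 0.001]
wrist_force: [-0.4, -0.1, 1.3]
gripper_width: 0.0687
finger_force: 0.0
yellow off mm [-8.53  0.12] size [75.6 56.8] ang 0.028725484386086464 x range -46.3 29.3
blue off mm [-21.15  -0.11] size [44.8 56.9] ang 0.12246371060609818 x range -43.6 1.2
n 10 shift/row cm [1.669, 3.64, -0.007] dr/row [-0.0, -0.0001, -0.0241] total w/o turn [20.48, 34.29, -0.07]
```

View pics/w7.png

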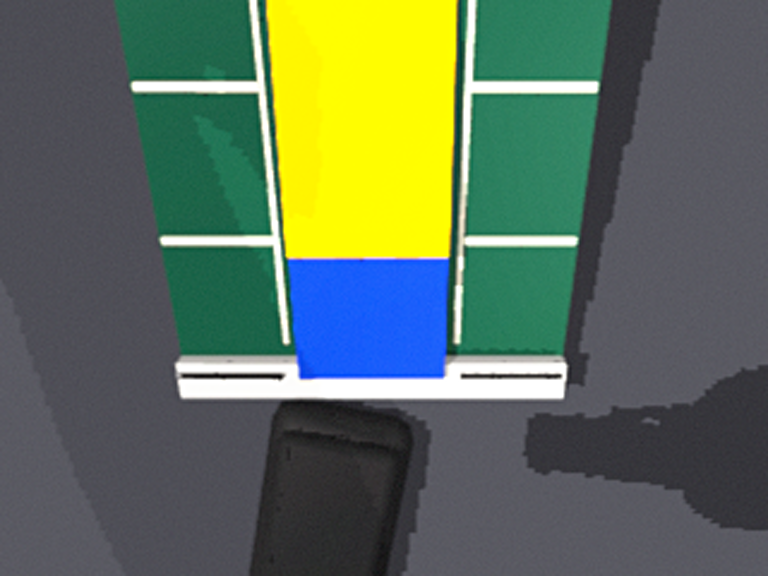

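Both plates lie square and centred on their lines: blue's lower edge is at crop row ~376 on the black line, yellow's at ~258. White is next.

```bash
python3 -m pendant '{"grip":[0.6,0.6,0.6,0.6,0.6,0.6,0.6,0.6,0.6,0.6,0.6,0.6],"delta_pos":[[1.67,3.64,0],[1.67,3.64,0],[1.67,3.64,0],[1.67,3.64,0],[1.67,3.64,0],[1.67,3.64,0],[1.67,3.64,0],[1.67,3.64,0],[1.67,3.64,0],[1.67,3.64,0],[0,0,0],[0,0,0]],"dr":[[0,0,-0.024],[0,0,-0.024],[0,0,-0.024],[0,0,-0.024],[0,0,-0.024],[0,0,-0.024],[0,0,-0.024],[0,0,-0.024],[0,0,-0.024],[0,0,-0.024],[0,0,0],[0,0,0]]}'
python3 - <<'E'
from h import *
goal([.638,-.142,.03],.335,-.11,n=8)
E
```

```text
time: 24.1
tcp_pos: [0.6372, -0.1446, 0.1973]
tool_rot: [-0.001, 0.986, 0.164, -0.0]
wrist_force: [-0.3, 0.7, 0.7]
gripper_width: 0.0685
finger_force: 0.0
n 8 shift/row cm [0.122, -0.026, 2.089] dr/row [-0.0002, -0.0137, -0.0007] total w/o turn [0.17, -0.2, 16.73]
```

```bash
python3 -m pendant '{"grip":[0.6,0.6,0.6,0.6,0.6,0.6,0.6,0.6,0.6,0.6],"delta_pos":[[0.12,-0.03,2.1],[0.12,-0.03,2.1],[0.12,-0.03,2.1],[0.12,-0.03,2.1],[0.12,-0.03,2.1],[0.12,-0.03,2.1],[0.12,-0.03,2.1],[0.12,-0.03,2.1],[0,0,0],[0,0,0]],"dr":[[0,-0.0137,0],[0,-0.0137,0],[0,-0.0137,0],[0,-0.0137,0],[0,-0.0137,0],[0,-0.0137,0],[0,-0.0137,0],[0,-0.0137,0],[0,0,0],[0,0,0]]}'
sed -i 's/(s<40)&(v>170)/(s<45)\&(v>205)/' h.py
python3 - <<'E'
from h import *
c=Cam("wrist"); r=plate(c,"white",(.638,-.142)); print(r); c.save("w8")
goal([.6385,-.142,.010],.335,-.11,n=3)
E
```

```text
time: 24.93
tcp_pos: [0.6362, -0.1374, 0.0302]
tool_rot: [0.008, 0.984, 0.167, -0.055]
wrist_force: [0.3, 0.3, 1.1]
gripper_width: 0.0684
finger_force: 0.0
(array([ 0.6386936 , -0.14081854]), [56.19520568847656, 90.03839874267578], np.float64(0.3359658941548207))
n 3 shift/row cm [0.07, 0.146, 0.717] dr/row [-0.0003, -0.0006, 0.0003] total w/o turn [0.21, 0.44, 2.15]
```

View pics/w8.png

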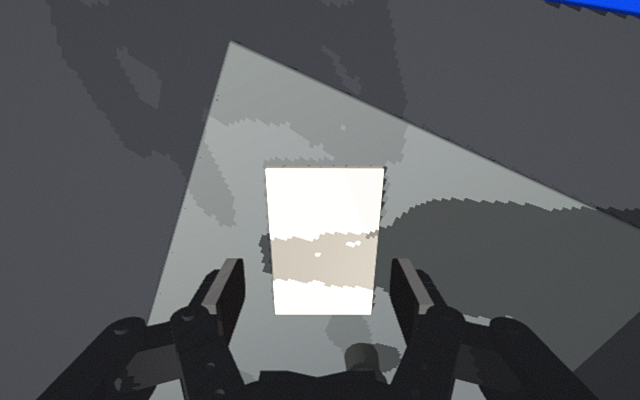

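White sits between the fingers at (265–385, 168–314), slightly off centre. The loupe at (361,357) is clear.

```bash
python3 -m pendant '{"grip":[0.6,0.6,0.6,0.6,0.6,0.6],"delta_pos":[[0.1,0.37,0.2],[0.06,0,0.7],[0.06,0,0.7],[0,0,0.5],[0,0,0],[0,0,0]],"dr":[[0,0,0],[0,0,0],[0,0,0],[0,0,0],[0,0,0],[0,0,0]]}' 40
python3 - <<'E'
from h import *
goal([.6386,-.1413,.0096],.335,-.11,n=1)
E
```

```text
time: 25.48
tcp_pos: [0.6381, -0.1427, 0.0097]
tool_rot: [0.009, 0.985, 0.166, -0.054]
wrist_force: [0.6, -0.2, -0.2]
gripper_width: 0.0684
finger_force: 0.0
n 1 shift/row cm [0.091, -0.113, 0.002] dr/row [-0.0007, -0.0007, -0.0006] total w/o turn [0.09, -0.11, 0.0]
```

```bash
python3 -m pendant '{"grip":[0.6,-0.3,-0.3,-0.3,-0.3,-0.3,-0.3],"delta_pos":[[0.09,-0.11,0],[0,0,0],[0,0,0],[0,0,0],[0,0,0],[0,0,0],[0,0,0]],"dr":[[0,0,0],[0,0,0],[0,0,0],[0,0,0],[0,0,0],[0,0,0],[0,0,0]]}' 40
python3 -m pendant '{"grip":[-0.3,-0.3,-0.3,-0.3,-0.3,-0.3,-0.3,-0.3],"delta_pos":[[0,0,-1],[0,0,-2.5],[0,0,-3],[0,0,-3],[0,0,-3],[0,0,-3],[0,0,0],[0,0,0]],"dr":[[0,0,0],[0,0,0],[0,0,0],[0,0,0],[0,0,0],[0,0,0],[0,0,0],[0,0,0]]}'
python3 - <<'E'
from h import *
c=Cam("wrist"); o=inhand(c,"white",.0045); goal([.55,.18,.22],.094,.0)
E
```

```text
time: 26.07
tcp_pos: [0.6395, -0.1408, 0.0109]
tool_rot: [0.009, 0.985, 0.166, -0.053]
wrist_force: [-0.7, 1.7, 4.9]
gripper_width: 0.0536
finger_force: 41.4
time: 26.73
tcp_pos: [0.6563, -0.1357, 0.1665]
tool_rot: [0.01, 0.985, 0.166, -0.051]
wrist_force: [0.5, -0.0, -0.9]
gripper_width: 0.0531
finger_force: 42.0
inhand [0.0278 0.0008 0.0015] [34.9 56.3] yaw rel -1.5714
n 9 shift/row cm [-0.381, -3.69, -0.603] dr/row [0.0015, 0.0119, 0.0267] total w/o turn [-0.14, -33.3, -5.58]
```

```bash
for t in 160 175 190; do sed -i -E "s/\(s<[0-9]+\)&\(v>[0-9]+\)/(s<70)\&(v>$t)/" h.py; python3 -c "
from h import *
inhand(Cam('wrist'),'white',.0054)"; done
```

```text
inhand [-0.      0.0008  0.0054] [56.6 90.7] yaw rel -0.0009
inhand [-0.0003  0.0008  0.0055] [56.3 90. ] yaw rel -0.0008
inhand [0.027  0.0008 0.0024] [34.7 56. ] yaw rel -1.5706
```

```bash
python3 -m pendant '{"grip":[-0.3,-0.3,-0.3,-0.3,-0.3,-0.3,-0.3,-0.3,-0.3,-0.3,-0.3,-0.3],"delta_pos":[[-0.38,-3.69,-0.6],[-0.38,-3.69,-0.6],[-0.38,-3.69,-0.6],[-0.38,-3.69,-0.6],[-0.38,-3.69,-0.6],[-0.38,-3.69,-0.6],[-0.38,-3.69,-0.6],[-0.38,-3.69,-0.6],[-0.38,-3.69,-0.6],[0,0,0],[0,0,0],[0,0,0]],"dr":[[0.0015,0.012,0.0267],[0.0015,0.012,0.0267],[0.0015,0.012,0.0267],[0.0015,0.012,0.0267],[0.0015,0.012,0.0267],[0.0015,0.012,0.0267],[0.0015,0.012,0.0267],[0.0015,0.012,0.0267],[0.0015,0.012,0.0267],[0,0,0],[0,0,0],[0,0,0]]}'
```

```text
time: 27.93
tcp_pos: [0.5497, 0.1794, 0.2185]
tool_rot: [0.0, 0.999, 0.047, -0.001]
wrist_force: [-0.6, -0.0, -1.3]
gripper_width: 0.053
finger_force: 42.1
```

```bash
python3 - <<'E'
from h import *
place(2,[-.0002,.0006,.0055],.03,n=9,tilt=.12)
E
```

```text
target TCP [0.5593 0.2071 0.1109]
n 9 shift/row cm [0.072, -0.296, 1.202] dr/row [0.0001, 0.0136, 0.0] total w/o turn [1.23, -2.67, 10.76]
```

```bash
python3 -m pendant '{"grip":[-0.3,-0.3,-0.3,-0.3,-0.3,-0.3,-0.3,-0.3,-0.3,-0.3,-0.3],"delta_pos":[[0.07,-0.3,1.2],[0.07,-0.3,1.2],[0.07,-0.3,1.2],[0.07,-0.3,1.2],[0.07,-0.3,1.2],[0.07,-0.3,1.2],[0.07,-0.3,1.2],[0.07,-0.3,1.2],[0.07,-0.3,1.2],[0,0,0],[0,0,0]],"dr":[[0,0.0136,0],[0,0.0136,0],[0,0.0136,0],[0,0.0136,0],[0,0.0136,0],[0,0.0136,0],[0,0.0136,0],[0,0.0136,0],[0,0.0136,0],[0,0,0],[0,0,0]]}'
python3 - <<'E'
from h import *
place(2,[-.0002,.0006,.0055],.006,n=6,tilt=.12); print(np.round(manip.state()["joints"],3))
E
```

```text
time: 28.85
tcp_pos: [0.5594, 0.2063, 0.1109]
tool_rot: [-0.002, 0.997, 0.046, 0.06]
wrist_force: [0.0, 0.9, -0.5]
gripper_width: 0.0529
finger_force: 42.2
target TCP [0.5621 0.2074 0.087 ]
n 6 shift/row cm [-0.001, -0.013, 0.401] dr/row [0.0002, 0.0001, -0.0003] total w/o turn [-0.01, -0.08, 2.4]
[-0.101  0.724 -0.504  1.885  0.701  0.597 -2.54 ]
```

```bash
python3 -m pendant '{"grip":[-0.3,-0.3,-0.3,-0.3,-0.3,-0.3,-0.3,-0.3],"delta_pos":[[0,-0.08,0.4],[0,0,0.4],[0,0,0.4],[0,0,0.4],[0,0,0.4],[0,0,0.4],[0,0,0],[0,0,0]],"dr":[[0.001,0,-0.002],[0,0,0],[0,0,0],[0,0,0],[0,0,0],[0,0,0],[0,0,0],[0,0,0]]}'
python3 -m pendant '{"grip":[-0.3,-0.3,-0.3,-0.3],"delta_pos":[[0,0,0.2],[0,0,0.1],[0,0,0.1],[0,0,0]],"dr":[[0,0,0],[0,0,0],[0,0,0],[0,0,0]]}' 25
python3 - <<'E'
from h import *
place(2,[-.0002,.0006,.0055],.0,n=1,tilt=.12)
E
```

```text
time: 29.52
tcp_pos: [0.5624, 0.2094, 0.088]
tool_rot: [-0.003, 0.997, 0.048, 0.061]
wrist_force: [-0.3, 0.5, -1.0]
gripper_width: 0.053
finger_force: 42.2
time: 29.85
tcp_pos: [0.563, 0.2094, 0.0842]
tool_rot: [-0.004, 0.997, 0.048, 0.061]
wrist_force: [0.8, -0.5, 0.1]
gripper_width: 0.0526
finger_force: 42.2
target TCP [0.5629 0.2074 0.0811]
n 1 shift/row cm [-0.067, 0.198, 0.301] dr/row [-0.0015, -0.0022, 0.0017] total w/o turn [-0.07, 0.2, 0.3]
```

```bash
python3 -m pendant '{"grip":[-0.3,-0.3,-0.3],"delta_pos":[[-0.05,0.18,0.05],[0,0,0.05],[0,0,0]],"dr":[[-0.0015,-0.001,0.0017],[0,0,0],[0,0,0]]}'
python3 - <<'E'
from h import *
place(2,[-.0002,.0006,.0055],.0,n=1,tilt=.12)
E
```

```text
time: 30.1
tcp_pos: [0.5629, 0.2074, 0.0832]
tool_rot: [-0.003, 0.997, 0.047, 0.061]
wrist_force: [-0.1, 0.5, -1.4]
gripper_width: 0.0528
finger_force: 42.2
target TCP [0.5629 0.2074 0.0811]
n 1 shift/row cm [-0.024, -0.004, 0.206] dr/row [0.0001, -0.0012, -0.0003] total w/o turn [-0.02, -0.0, 0.21]
```

```bash
python3 -m pendant '{"grip":[-0.3,-0.3],"delta_pos":[[-0.02,0,0.12],[0,0,0]],"dr":[[0,0,0],[0,0,0]]}'
python3 -m pendant '{"grip":[-0.3,-0.3],"delta_pos":[[0,0,0.08],[0,0,0]],"dr":[[0,0,0],[0,0,0]]}'
python3 -m pendant '{"grip":[-0.3,-0.3],"delta_pos":[[0,0,0.08],[0,0,0]],"dr":[[0,0,0],[0,0,0]]}'
python3 -m pendant '{"grip":[-0.3,-0.3],"delta_pos":[[0,0,0.06],[0,0,0]],"dr":[[0,0,0],[0,0,0]]}'
```

```text
time: 30.27
tcp_pos: [0.5627, 0.2076, 0.0818]
tool_rot: [-0.003, 0.997, 0.047, 0.06]
wrist_force: [0.3, -0.4, 0.2]
gripper_width: 0.0528
finger_force: 42.2
time: 30.43
tcp_pos: [0.5629, 0.2077, 0.0814]
tool_rot: [-0.003, 0.997, 0.047, 0.061]
wrist_force: [-1.0, -0.3, 1.7]
gripper_width: 0.0533
finger_force: 42.9
time: 30.6
tcp_pos: [0.5629, 0.2077, 0.0812]
tool_rot: [-0.003, 0.997, 0.047, 0.061]
wrist_force: [-2.5, -1.1, 6.0]
gripper_width: 0.0533
finger_force: 44.7
time: 30.77
tcp_pos: [0.5629, 0.2077, 0.0811]
tool_rot: [-0.003, 0.997, 0.047, 0.061]
wrist_force: [-4.5, -1.2, 11.3]
gripper_width: 0.053
finger_force: 45.7
```

Seated at the computed height. Release and retreat.

```bash
python3 -m pendant '{"grip":[-0.3,-0.3,0.6,0.6,0.6,0.6,0.6,0.6,0.6,0.6],"delta_pos":[[0.03,0,-0.12],[0,0,0],[0,0,0],[0,0,0],[0,0,0],[0,0,-0.5],[0,0,-1],[0,0,-2],[0,0,-2],[0,0,-2]],"dr":[[0,0,0],[0,0,0],[0,0,0],[0,0,0],[0,0,0],[0,0,0],[0,0,0],[0,0,0],[0,0,0],[0,0,0]]}' 25
python3 - <<'E'
from h import *
goal([.42,.18,.25],.094,n=9)
E
```

```text
time: 31.6
tcp_pos: [0.5538, 0.2069, 0.157]
tool_rot: [-0.003, 0.997, 0.047, 0.061]
wrist_force: [0.1, -0.6, 0.9]
gripper_width: 0.0684
finger_force: 0.0
n 9 shift/row cm [-1.437, 0.158, -1.134] dr/row [-0.0, -0.0135, 0.0] total w/o turn [-12.35, 1.42, -10.88]
```

```bash
python3 -m pendant '{"grip":[0.6,0.6,0.6,0.6,0.6,0.6,0.6,0.6,0.6,0.6,0.6,0.6],"delta_pos":[[-1.44,0.16,-1.13],[-1.44,0.16,-1.13],[-1.44,0.16,-1.13],[-1.44,0.16,-1.13],[-1.44,0.16,-1.13],[-1.44,0.16,-1.13],[-1.44,0.16,-1.13],[-1.44,0.16,-1.13],[-1.44,0.16,-1.13],[0,0,0],[0,0,0],[0,0,0]],"dr":[[0,-0.0135,0],[0,-0.0135,0],[0,-0.0135,0],[0,-0.0135,0],[0,-0.0135,0],[0,-0.0135,0],[0,-0.0135,0],[0,-0.0135,0],[0,-0.0135,0],[0,0,0],[0,0,0],[0,0,0]]}'
python3 - <<'E'
from chk import *
c=Cam("wrist"); chk(c,"yellow",1); chk(c,"blue",0); chk(c,"white",2)
t=Cam("wrist").img[0:240,150:470]; s=Cam("scene").img[190:290,360:460]
cv2.imwrite("pics/fin.png",np.hstack([cv2.resize(t,(480,360)),cv2.resize(s,(320,360),interpolation=cv2.INTER_CUBIC)])[:,:,::-1])
E
```

```text
time: 32.6
tcp_pos: [0.4202, 0.1794, 0.2479]
tool_rot: [0.0, 0.999, 0.047, 0.0]
wrist_force: [0.1, 0.5, 0.6]
gripper_width: 0.0683
finger_force: 0.0
yellow off mm [-20.52   0.05] size [50.1 56.9] ang 0.014978716149926186 x range -45.6 4.5
blue off mm [-21.01  -0.17] size [57.2 43. ] ang -0.00974273681640625 x range -42.5 0.5
white off mm [-17.37   0.47] size [52.3 56.7] ang 0.006078685633838177 x range -43.5 8.8
```

View pics/fin.png

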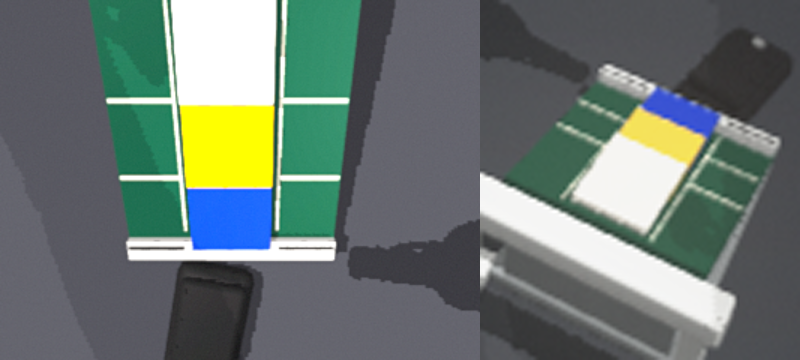

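All three plates are lapped, square and centred, with lower edges within about 2 mm of their lines and flush in both views. Handing in.

```bash
python3 -c "
from cell import manip
print(manip.sign_off())"
```

```text
the job is handed in; nothing more can be done
None
```

The blue, yellow and white plates are lapped on the stand in order, square and centred, with lower edges within about 1–2.5 mm of their lines (blue read furthest off, 1.4–2.5 mm high); the job was handed in at about 33 s, and sign-off returned no verdict.

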